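Set a swivel-and-tilt rest to a bevel wedge

TASK

Set up the tilting rest for the next bevel: first turn its turntable by the upright post until the pointer stands at the mark on the base, then stand the steeper of the two MDF wedges on the turntable under the raised plate, thin end in, pushed square and fully home against the stop bar about midway along it. Then bring the plate down by its bar until it bears firmly on the wedge, a good hand's press of about 10 N but without forcing it, and leave it lying flush on the slope with everything released; leave the shallower wedge and the other things on the bench where they are.

Things in the scene. Friction and masses are not known exactly. Their poses are not given: they have to be found in the camera images.
- mark (a point): Top of the small dark steel tab (8 mm wide, 18 mm tall) on the rim of the fixed round grey base (300 mm diameter, 20 mm high): the index mark, 37 mm above the bench. Its x axis points at the vertical swivel axis, 136 mm away. The base stands at any place and yaw and does not move.
- pointer (a point): Tip of the dark steel pointer (8 mm wide) lying radially on the turntable (aluminium disc 260 mm diameter, top 35 mm above the bench), 128 mm from the swivel axis, to which its x axis points. Set when its x lies along the mark's x. Starts 0.5 to 1.2 rad anticlockwise of the mark seen from above. Stiff friction 0.6 N m, stays where it is left.
- post (a point): Centre of the dark steel upright post that turns the turntable: 16 mm diameter, 45 mm tall (a 24 mm collar at its foot, 4 mm high), top 80 mm above the bench, this point 57.5 mm above the bench; 115 mm from the swivel axis; seen from above 55 degrees clockwise of the pointer. Axes as the pointer's.
- stop (a point): On the turntable: the foot, at its middle, of the upright face of the dark steel stop bar (130 mm long, 24 mm high), on the turntable's top surface, 35 mm above the bench. x axis (horizontal) points into the face, away from the pointer, and is the direction in which the wedge is pushed home; y along the bar. The face lies 45 mm beyond the swivel axis along x.
- hinge (a point): On the tilt hinge axis, at its middle: 15 mm behind the stop's face (+x) and 12 mm above the turntable's top (47 mm above the bench). The hinge axis is parallel to the stop bar. Axes are those of the plate.
- plate: Plywood plate 124 mm wide, 10 mm thick, its free edge 130 mm from the hinge. Origin mid hinge axis, which lies in the plane of its underside; -x points from hinge to free edge, z out of its upper face. Starts raised 80 to 92 degrees; lowering swings it towards the pointer's side. Friction 0.6 N m: stays where left; 2 to 4 N at the bar lowers it (more if pulled off its arc). Only the wedge stops it, not the stop bar.
- bar (a point): Centre of the round steel handle bar of the plate: 12 mm diameter, 116 mm long, parallel to the hinge, 165 mm from the hinge axis and 5 mm above the plane of the underside, held by two 8 mm side arms 100 mm apart (clear space between), 35 mm beyond the plate's free edge. The fingers can pinch it from above and it turns between them.
- steep_grip (a point): The steeper, taller MDF wedge, loose, 0.14 to 0.2 kg, 90 mm long, 40 wide, slope 30 degrees: 21 mm high at its thin end (nose), 73 at its thick end. This point is mid-width, 65 mm behind the nose, 30 mm above its underside. x towards the nose, y across, z up. Starts flat, nose away from the robot within 35 degrees. Home, its slope's plane passes through the hinge axis.
- steep_nose (a point): The steeper wedge's nose: middle of the bottom edge of its thin end. Axes as steep_grip.
- steep_slope (a point): Middle of the slope of the steeper wedge, 47 mm above its underside; z axis normal to the slope, so the plate is flush when its z is parallel to this one.
- shallow_grip (a point): The shallower (lower) MDF wedge, not to be used: same 90 x 40 mm, slope of 15 degrees, 16 mm high at the nose, 40 mm at the thick end. This point is mid-width, 25 mm from the thick end, 18 mm above its underside. The two wedges stand to the left and right of the base, either way round.
- steep: The steeper wedge as a whole, origin at the centre of its underside, x towards the thin end.
- glue: White glue bottle, 60 mm diameter, 160 mm tall, a bystander; origin at the centre of its underside.
- roll: Black roll of edge band lying flat, 110 mm diameter, 23 mm high, a bystander; origin at the centre of its underside.
- offcut: Small MDF offcut, 70 x 35 x 18 mm, a bystander; origin at the centre of its underside.
Mind the look-alikes: they are no part of the job. Leave any pink or red look-alike of the steep alone.

How it is judged:
By the outcome, as a careful person would: the job done as asked, in the order asked, and still so for the second after the job is handed in, with the robot touching nothing.
It also fails if it takes over 72 s, if anything falls off the work surface, if the arm or the gripper's body presses on something with over 40 N, if the wrist force passes 120 N, or if a joint passes its speed limit or range.

ROBOT

A 7-joint arm with a two-finger parallel gripper is mounted at the origin on the work surface. World frame = base frame: x ahead of the robot, y to its left, z up, the work surface at z = 0. Lengths are in m, angles in rad, forces in N, time in s.
With the tool pointing down it reaches from about 0.4 to 0.85 m from the base axis. Payload 10.4 kg.
Tool frame: the origin (TCP) lies on the centre line of the jaws, within the pads' length; the fingertips stand r.tip_extent ahead of it and the grasp point (between the pads) lies 3 mm ahead of it (r.tip_extent is the distance from the TCP to the fingertips, in m); z points along the fingers, y is the direction in which the jaws open and shut (so a half turn about z gives the same grasp; the last joint's range is limited). The gripper opens to 87 mm and grips with 3 to 60 N. Pads are 19 mm wide; open, the fingers measure 117 mm over their backs; the gripper's body (75 mm by 190 mm) begins 51 mm behind the grasp point.
Start: joints at [1.163, 0.332, -0.065, 1.46, 0.022, 1.35, -0.088], TCP at [0.235, -0.579, 0.245] pointing down, gripper open.
Joint ranges: [-2.6, 2.6], [-0.5, 2.12], [-1.47, 1.34], [0.16, 2.42], [-1.27, 4.41], [0.06, 2.06], [-2.6, 2.6]. Speed limits (rad/s): [2.22, 2.22, 2.79, 2.79, 3.14, 3.14, 3.14].

INTERFACE

Orientations are given as a unit quaternion [x, y, z, w].
In Python, from bench import r gives the robot as it stands. The module is installed in compiled form; this text tells all that it offers.
- The arm moves only by the shell command python3 -m jog 'ROWS' [FORCE]. ROWS is JSON, a list of rows, each a list of 5 numbers: the shift along the tool's x, y, z in cm, then the turn about the tool's z in rad, then the closure, from 0 (fully open) to 1 (shut). A call has exactly 10 rows; each row shifts and turns the pose as measured when the row begins, along the tool's axes as they then stand; what a row does not reach is not made up. A row lasts 1/10 s, in which the tool goes at most 50 mm and 8.59 degrees, less where a joint would pass 70% of its speed; a pose out of reach is approached as far as the arm can. A call with a gripper value outside its range is refused whole. The fingers move at their own pace and stop on an object; FORCE is the grip in N (left out, the last holds). Time passes only in rows, so rows that do not move let the fingers close, or fill a call up. It gives the time, the measured TCP pose, the force and the opening at its end, in the units of the state.
- r.read_state(): the state, without advancing time (a new reading comes with each control period).
- r.camera(name): name is "scene" or "top" or "wrist"; returns a dict with "pixels" (400x640x3 uint8, red, green, blue), "fx", "fy", "cx", "cy" (pixels), "k1" (the pictures are not rectified: a ray, as slopes to the right and down, at radius r is drawn at 1 + k1 r^2 times it, then the intrinsics apply), "camera_from_world" (4x4, takes a point from world to camera coordinates). Camera axes: x right, y up, looking along -z (the intrinsics and any distortion apply to the point x, -y, -z); pixel columns grow to the right and rows downward; lengths in m; the calibration is good to about 2 mm. A picture is of the moment at which its call begins. There is no depth.
- r.close_job(): hands the job in, once; it reports no verdict.
The state is a dict: "time": time; "joint_positions": joint angles; "joint_vel": joint speeds; "joint_torque": joint torques, N m; "ee_pos": TCP position; "eef_rot": TCP orientation; "ft_force": force on the tool from outside, world axes, zero at the start; "torque": the same for the moment, N m; "width": finger opening in m.
Only numpy, scipy, OpenCV 4.12 (cv2) and the standard library are available. Lean on these libraries where they do the work, as an engineer would, in place of code of your own. Each camera call takes 0.05 s, during which the arm holds its last target. There are 200 camera calls.

## Working session

There is one attempt and no reset: what is moved stays moved. The work goes in short steps, Python scripts to look and compute and a shell command to move; the robot and the scene stay as the last step left them, time stands still between calls to the robot, and variables do not carry over. Pictures are saved under pics/ and viewed, about 8 in all and at most 12, crops included, and the job is handed in when it is done.

```bash
mkdir -p pics; cat > h.py <<'E'
import numpy as np,cv2
from scipy.spatial.transform import Rotation as R
from bench import r
def cam(n):
    c=r.camera(n);return c
def save(c,f,crop=None,scale=1):
    p=c["pixels"][:,:,::-1]
    if crop: p=p[crop[1]:crop[3],crop[0]:crop[2]]
    cv2.imwrite("pics/"+f,cv2.resize(p,None,fx=scale,fy=scale,interpolation=cv2.INTER_CUBIC))
def proj(c,P):
    P=np.atleast_2d(P);T=np.array(c["camera_from_world"]);q=P@T[:3,:3].T+T[:3,3]
    x=q[:,0]/-q[:,2];y=-q[:,1]/-q[:,2];k=1+c["k1"]*(x*x+y*y)
    return np.c_[c["cx"]+c["fx"]*x*k,c["cy"]+c["fy"]*y*k]
def ray(c,u,v):
    xd=(u-c["cx"])/c["fx"];yd=(v-c["cy"])/c["fy"];x,y=xd,yd
    for _ in range(20):
        k=1+c["k1"]*(x*x+y*y);x,y=xd/k,yd/k
    T=np.array(c["camera_from_world"]);Rt=T[:3,:3].T
    return -Rt@T[:3,3],Rt@np.array([x,-y,-1.])
def atz(c,u,v,z):
    o,d=ray(c,u,v);return o+d*(z-o[2])/d[2]
E
python3 - <<'E'
from h import *
import pickle
cs={n:cam(n) for n in("scene","top")}
pickle.dump(cs,open("c0.pkl","wb"))
for n in cs: save(cs[n],n+"0.png",scale=1.25); print(n,-np.array(cs[n]["camera_from_world"])[:3,:3].T@np.array(cs[n]["camera_from_world"])[:3,3],cs[n]["fx"],cs[n]["k1"])
s=r.read_state();print(s,r.tip_extent,R.from_quat(s["eef_rot"]).as_matrix())
E
```

```text
scene [1.10975439 0.70042301 0.72944118] 451.4514616986472 -0.03667076597439723
top [ 0.37614057 -0.06058589  1.0759419 ] 384.2016581177926 -0.005248209027774214
{'time': 0.1, 'joint_positions': array([ 1.16341168,  0.33282557, -0.06468711,  1.46083528,  0.02159533,
        1.34992956, -0.08850077]), 'joint_vel': array([ 0.00043838, -0.00147958, -0.00100624, -0.00305799,  0.00019082,
       -0.00015431,  0.00032818]), 'joint_torque': array([ 2.10465158e-03, -6.24544859e+01,  2.48857430e-02, -3.90714705e+01,
       -6.15402753e-02,  3.65706068e-02,  6.07651896e-05]), 'ee_pos': array([ 0.23447154, -0.57900654,  0.24383344]), 'eef_rot': array([ 9.81548950e-01,  1.91209925e-01, -1.53194987e-04, -6.33040693e-04]), 'ft_force': array([-0.28549741,  0.86188097,  0.20960085]), 'torque': array([ 0.02068987, -0.0611327 ,  0.01743247]), 'width': 0.08705616838616685} 0.022 [[ 9.26877482e-01  3.75363608e-01 -5.42824085e-04]
 [ 3.75363996e-01 -9.26876728e-01  1.18413605e-03]
 [-5.86494308e-05 -1.30130566e-03 -9.99999152e-01]]
```

View pics/scene0.png

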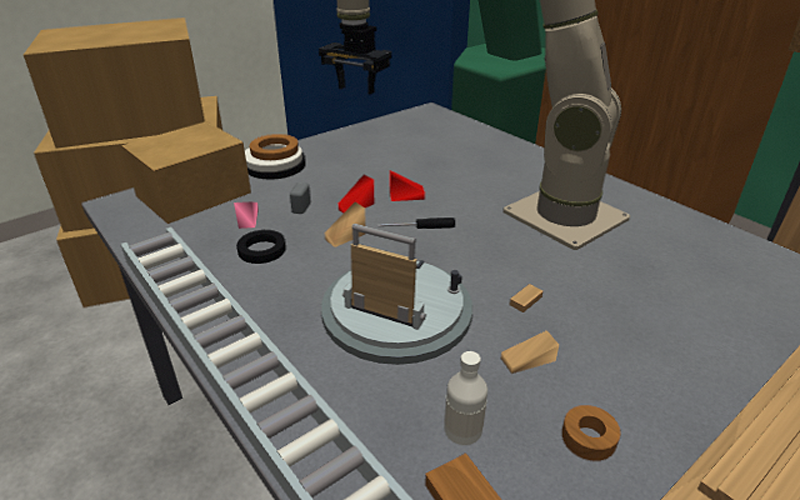

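View pics/top0.png

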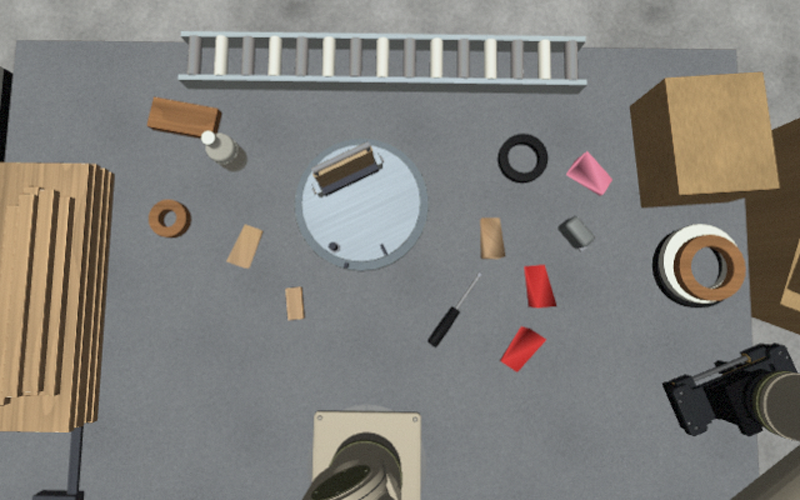

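The scene shows the base at (397,310), wedges at (345,225) and (530,352). The top view shows the base centre at (361,207), pointer (383,248), mark (346,265), post (333,246) and wedges at (492,238) and (245,247). Next I zoom in.

```bash
python3 - <<'E'
from h import *
import pickle
cs=pickle.load(open("c0.pkl","rb"))
save(cs["top"],"topz.png",(175,108,415,268),3.33)
save(cs["scene"],"scz.png",(250,130,460,310),3.3)
E
```

```text
(no output)
```

View pics/topz.png

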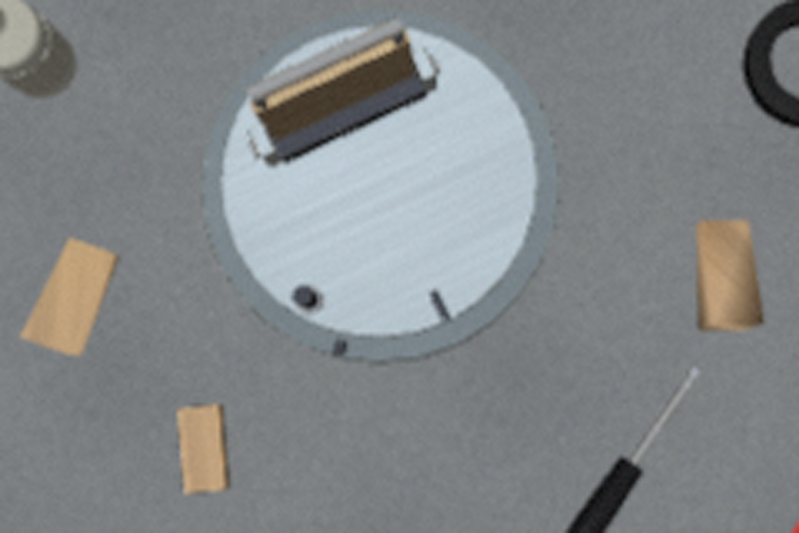

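View pics/scz.png

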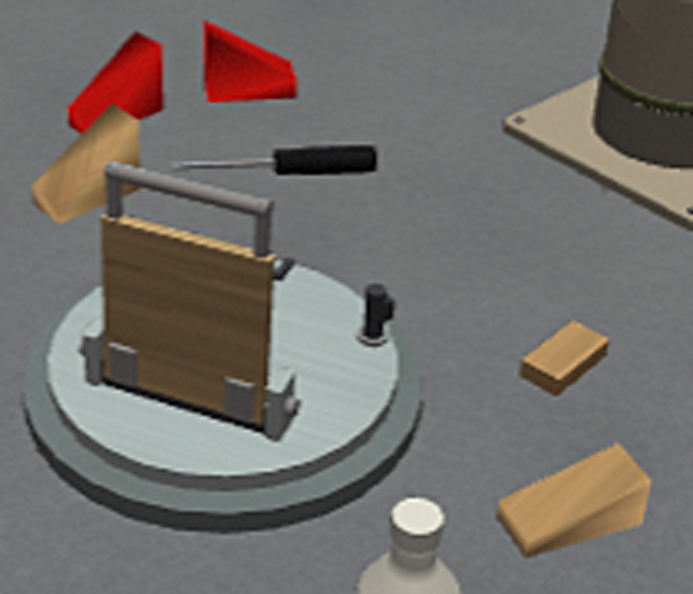

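The zooms show pointer tip (447,318), mark (340,348) and post top (306,297). The right wedge, nose edge y≈220 and thick end y≈325, looks like the steep one. I'll fit poses and test both hypotheses.

```bash
cat > fit.py <<'E'
from h import *
import pickle
from scipy.optimize import least_squares
cs=pickle.load(open("c0.pkl","rb"));t=cs["top"];s=cs["scene"]
zt=lambda p:(175+p[0]/3.33,108+p[1]/3.33)
zs=lambda p:(250+p[0]/3.3,130+p[1]/3.3)
hsv=cv2.cvtColor(t["pixels"],cv2.COLOR_RGB2HSV)
m=((t["pixels"].min(2)>135)).astype(np.uint8);m[:, :235]=0;m[:,345:]=0;m[:108]=0;m[222:]=0
pts=[]
cn=max(cv2.findContours(m,cv2.RETR_EXTERNAL,cv2.CHAIN_APPROX_NONE)[0],key=len)[:,0]
P=np.array([atz(t,u,v,.035)[:2] for u,v in cn if v>150])
f=least_squares(lambda q:np.hypot(*(P-q[:2]).T)-.13,[.55,0],loss="soft_l1",f_scale=.001)
C=f.x;print("axis",C,np.median(abs(f.fun)),len(P))
ang=lambda w:np.arctan2(*(w[:2]-C)[::-1])
for n,p,z in(("mark",(340,346),.037),("ptr",(447,317),.04),("post",(306,297),.08)):
    w=atz(t,*zt(p),z);print(n,w,ang(w),np.hypot(*(w[:2]-C)))
# stop bar direction (near top edge z .059)
a=atz(t,*zt((285,160)),.059);b=atz(t,*zt((436,86)),.059);d=a-b;print("bar dir -> x yaw",np.arctan2(d[1],d[0])-np.pi/2)
def wedge(q,h0,h1):
    x,y,a=q;R2=np.array([[np.cos(a),-np.sin(a)],[np.sin(a),np.cos(a)]])
    L=np.array([[.045,.02,h0],[.045,-.02,h0],[-.045,.02,h1],[-.045,-.02,h1]])
    L[:,:2]=L[:,:2]@R2.T+[x,y];return L
for name,tp,g in(("right",[(697,220),(748,220),(698,329),(762,323)],[.5,-.25,0]),("left",[(68,238),(117,255),(22,337),(80,355)],[.48,.23,-.3])):
    for h in((.021,.073),(.016,.04)):
        f=least_squares(lambda q:(proj(t,wedge(q,*h))-np.array([zt(p) for p in tp])).ravel(),g)
        print(name,h,f.x,f.cost, (proj(s,wedge(f.x,*h))-[250,130]).round(1).tolist())
E
python3 fit.py
```

```text
axis [0.57449364 0.02113908] 0.0010187097620422692 197
mark [0.43353612 0.04888582 0.037     ] 2.947232852765672 0.14366246784728698
ptr [ 0.45819754 -0.03776534  0.04      ] -2.672755574113197 0.13036301001708564
post [0.46912334 0.07188593 0.08      ] 2.69276919623666 0.11695359586435843
bar dir -> x yaw 0.47860947170631896
right (0.021, 0.073) [ 0.4977947  -0.26317957 -0.02802417] 6.334340378972678 [[15.6, 61.1], [8.4, 55.2], [40.9, 36.0], [33.3, 30.7]]
right (0.016, 0.04) [ 0.49950024 -0.26700856  0.02176888] 5.934220649583951 [[15.2, 62.4], [7.5, 56.7], [39.8, 45.0], [31.8, 39.7]]
left (0.021, 0.073) [ 0.47133354  0.26526392 -0.18207143] 5.488936317249365 [[157.4, 159.5], [146.4, 148.1], [193.1, 128.3], [181.1, 117.8]]
left (0.016, 0.04) [ 0.4724701   0.27156026 -0.26953293] 4.079066769711151 [[157.3, 162.1], [147.6, 150.2], [193.2, 142.5], [182.6, 131.4]]
```

```bash
cat > plan.py <<'E'
# usage: plan.py x y z yawY [n]  -> rows (yawY: world yaw of jaw axis), tool vertical
import sys,json
from h import *
def rows(tgt,p,M,n=10,vmax=4.5,wmax=.145):
    x=np.array(tgt[:3]);out=[];p=p.copy();M=M.copy()
    for i in range(n):
        yaw=np.arctan2(M[1,1],M[0,1]);dy=(tgt[3]-yaw+np.pi)%(2*np.pi)-np.pi
        d=(x-p)*100;L=np.linalg.norm(d)
        # even split
        k=max(L/vmax,abs(dy)/wmax,1);st=d/k;tw=-dy/k
        sh=np.round(M.T@st,1 if k>1 else 2);tw=round(tw,2 if k>1 else 3)
        out.append([*(sh+0.).tolist(),tw+0.,]);p=p+M@sh/100;M=M@R.from_rotvec([0,0,tw]).as_matrix()
    return out,p,M
if __name__=="__main__":
    s=r.read_state();M=R.from_quat(s["eef_rot"]).as_matrix();p=np.array(s["ee_pos"])
    print("t",s["time"],"p",p.round(4),"yawY",np.arctan2(M[1,1],M[0,1]).round(3),"j",np.array(s["joint_positions"]).round(2))
    n=int(sys.argv[5]) if len(sys.argv)>5 else 10
    v=float(sys.argv[6]) if len(sys.argv)>6 else 4.5
    o,p,M=rows([float(a) for a in sys.argv[1:5]],p,M,n,v)
    print(json.dumps(o),p.round(3),np.arctan2(M[1,1],M[0,1]).round(3))
E
python3 plan.py .45 .06 .22 1.10 20
```

```text
t 0.1 p [ 0.2345 -0.579   0.2438] yawY -1.186 j [ 1.16  0.33 -0.06  1.46  0.02  1.35 -0.09]
[[2.8, -3.2, 0.2, -0.14], [3.2, -2.8, 0.2, -0.14], [3.6, -2.3, 0.1, -0.14], [3.8, -1.8, 0.2, -0.14], [4.0, -1.3, 0.1, -0.14], [4.2, -0.7, 0.2, -0.14], [4.2, -0.1, 0.1, -0.14], [4.2, 0.5, 0.1, -0.14], [4.0, 1.1, 0.2, -0.14], [3.8, 1.6, 0.1, -0.14], [3.6, 2.1, 0.2, -0.14], [3.2, 2.6, 0.1, -0.14], [2.8, 3.0, 0.2, -0.14], [2.3, 3.3, 0.1, -0.14], [1.8, 3.5, 0.2, -0.14], [1.2, 3.6, 0.1, -0.14], [0.25, 1.12, 0.05, -0.046], [0.0, 0.0, 0.0, 0.0], [0.0, 0.0, 0.0, 0.0], [0.0, 0.0, 0.0, 0.0]] [0.45 0.06 0.22] 1.1
```

```bash
python3 -m jog '[[2.8,-3.2,0.2,-0.14,0],[3.2,-2.8,0.2,-0.14,0],[3.6,-2.3,0.1,-0.14,0],[3.8,-1.8,0.2,-0.14,0],[4.0,-1.3,0.1,-0.14,0],[4.2,-0.7,0.2,-0.14,0],[4.2,-0.1,0.1,-0.14,0],[4.2,0.5,0.1,-0.14,0],[4.0,1.1,0.2,-0.14,0],[3.8,1.6,0.1,-0.14,0]]'; python3 plan.py .43 .04 .24 1.10 15
```

```text
time: 1.1
ee_pos: [0.3609, -0.1656, 0.2239]
eef_rot: [0.61, 0.792, -0.001, -0.004]
ft_force: [1.3, 0.7, 0.6]
width: 0.0869
t 1.1 p [ 0.3609 -0.1656  0.2239] yawY 0.259 j [ 0.85 -0.14 -0.48  2.01 -0.07  1.27  0.65]
[[3.1, 2.1, -0.3, -0.14], [2.8, 2.4, -0.3, -0.14], [2.4, 2.8, -0.3, -0.14], [2.0, 3.1, -0.2, -0.14], [1.5, 3.2, -0.3, -0.14], [0.91, 3.23, -0.2, -0.141], [0.0, 0.0, 0.0, 0.0], [0.0, 0.0, 0.0, 0.0], [0.0, 0.0, 0.0, 0.0], [0.0, 0.0, 0.0, 0.0], [0.0, 0.0, 0.0, 0.0], [0.0, 0.0, 0.0, 0.0], [0.0, 0.0, 0.0, 0.0], [0.0, 0.0, 0.0, 0.0], [0.0, 0.0, 0.0, 0.0]] [0.43 0.04 0.24] 1.1
```

```bash
python3 -m jog '[[3.1,2.1,-0.3,-0.14,0],[2.8,2.4,-0.3,-0.14,0],[2.4,2.8,-0.3,-0.14,0],[2.0,3.1,-0.2,-0.14,0],[1.5,3.2,-0.3,-0.14,0],[0.9,3.2,-0.2,-0.14,0],[0,0,0,0,0],[0,0,0,0,0],[0,0,0,0,0],[0,0,0,0,0]]'; python3 - <<'E'
from h import *
import pickle
c=cam("wrist");pickle.dump(c,open("w1.pkl","wb"));save(c,"w1.png",scale=1.25)
T=np.array(c["camera_from_world"]);print(-T[:3,:3].T@T[:3,3],r.read_state()["joint_positions"].round(2))
C=np.array([.5745,.0211])
q=lambda a,rr,z:[C[0]-rr*np.cos(a),C[1]-rr*np.sin(a),z]
print(proj(c,[q(-.194,.136,.037),q(.48,.128,.04),q(.48-.96,.115,.08)])*1.25)
E
```

```text
time: 2.1
ee_pos: [0.4262, 0.054, 0.239]
eef_rot: [0.212, 0.977, -0.0, -0.004]
ft_force: [-0.1, -0.5, 0.8]
width: 0.0867
[0.36707336 0.08188905 0.37961635] [ 0.56 -0.07 -0.74  1.91 -0.05  1.29  0.98]
[[397.707884   250.48514102]
 [327.8323212  303.61491287]
 [441.12405858 281.76252905]]
```

View pics/w1.png

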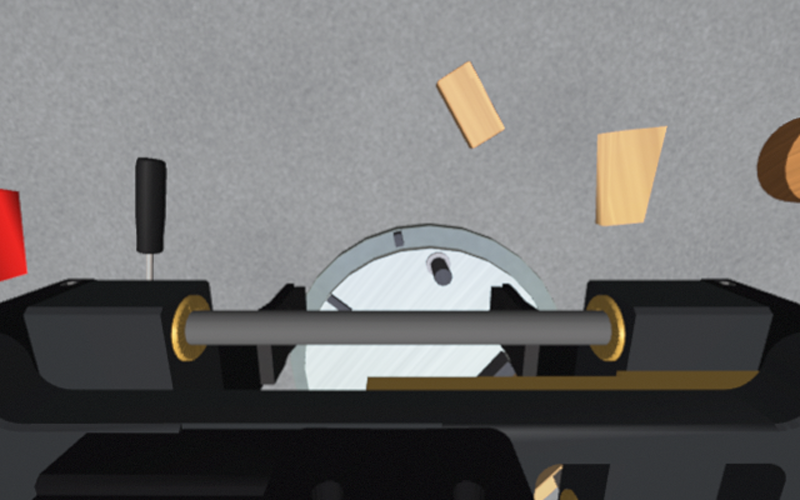

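The wrist image shows the post top at about (442,271), mark top at (399,242) and pointer tip at (330,297). They sit 7–11 px outward of the prediction, so I'll refit jointly.

```bash
cat > fit2.py <<'E'
from h import *
import pickle
from scipy.optimize import least_squares
cs=pickle.load(open("c0.pkl","rb"));t=cs["top"];w=pickle.load(open("w1.pkl","rb"));s=cs["scene"]
zt=lambda p:(175+p[0]/3.33,108+p[1]/3.33)
ot=np.array([zt(p) for p in((340,344),(447,318),(306,297))]);ow=np.array([(399,242),(330,297),(442,271)])/1.25
os=np.array([(250+375/3.3,130+288/3.3)])
def pts(q):
    C=q[:2];k=lambda a,rr,z:[C[0]-rr*np.cos(a),C[1]-rr*np.sin(a),z]
    return [k(q[2],.136,.037),k(q[3],.128,.04),k(q[3]-np.radians(55),.115,.08)]
def res(q):
    P=pts(q);return np.r_[(proj(t,P)-ot).ravel()*2.6,(proj(w,P)-ow).ravel()*.3/w["fx"]*1000,(proj(s,P[2:])-os).ravel()*1.9]
f=least_squares(res,[.57,.02,-.19,.48]);print(f.x,f.fun.round(1),"post",pts(f.x)[2],w["fx"])
for n,uv,z in(("mark",0,.037),("ptr",1,.04),("post",2,.08)):print(n,atz(t,*ot[uv],z),atz(w,*ow[uv],z))
print("scene post",atz(s,*os[0],.08))
# circle edges in topz rows
C=f.x
for z,rr in((.035,.13),(.02,.15)):
    a=np.array([np.pi,np.pi/2,-np.pi/2,0]);print(((proj(t,np.c_[C[0]+rr*np.cos(a),C[1]+rr*np.sin(a),a*0+z])-[175,108])*3.33).round(0).tolist())
E
python3 fit2.py
```

```text
[ 0.56911307  0.02473079 -0.18748673  0.49523682] [-1.1 -0.3 -1.6  0.8 -4.4  2.7 -0.9  1.8 -2.1  1.6 -1.2  2.9 -1.1 -2.4] post [np.float64(0.4663078243282921), np.float64(0.07626798092697579), 0.08] 291.91640638902896
mark [0.43516315 0.04892545 0.037     ] [0.43394916 0.05192278 0.037     ]
ptr [ 0.45738306 -0.0377787   0.04      ] [ 0.45564518 -0.03287469  0.04      ]
post [0.46912334 0.07188593 0.08      ] [0.46389677 0.07865158 0.08      ]
scene post [0.46885099 0.08095969 0.08      ]
[[370.0, 340.0], [216.0, 180.0], [531.0, 185.0], [377.0, 29.0]]
[[371.0, 365.0], [196.0, 183.0], [554.0, 188.0], [379.0, 11.0]]
```

```bash
python3 plan.py .466 .077 .071 1.09 10 3.0
```

```text
t 2.15 p [0.4261 0.0539 0.239 ] yawY 1.142 j [ 0.56 -0.07 -0.74  1.91 -0.05  1.29  0.98]
[[-0.5, 0.7, 2.9, 0.01], [-0.5, 0.6, 2.9, 0.01], [-0.5, 0.7, 2.9, 0.01], [-0.4, 0.7, 2.9, 0.01], [-0.5, 0.6, 2.9, 0.01], [-0.32, 0.55, 2.27, 0.002], [0.0, 0.0, 0.0, 0.0], [0.0, 0.0, 0.0, 0.0], [0.0, 0.0, 0.0, 0.0], [0.0, 0.0, 0.0, 0.0]] [0.466 0.077 0.071] 1.09
```

```bash
python3 -m jog '[[-0.8,1.1,2.5,0.01,0],[-0.8,1.1,2.8,0.01,0],[-0.6,0.9,2.9,0.01,0],[-0.5,0.7,2.9,0.01,0],[0,0,2.9,0.01,0],[0,0,2.4,0,0],[0,0,0,0,0],[0,0,0,0,0],[0,0,0,0,0.5],[0,0,0,0,0.6]]'; python3 plan.py .466 .077 .071 1.09 
```

```text
time: 3.15
ee_pos: [0.4695, 0.0691, 0.0722]
eef_rot: [0.247, 0.969, -0.001, -0.001]
ft_force: [0.9, -0.4, -0.0]
width: 0.0777
t 3.15 p [0.4695 0.0691 0.0722] yawY 1.071 j [ 0.45  0.27 -0.76  2.    0.23  0.96  0.65]
[[0.69, 0.52, 0.12, -0.019], [0.0, 0.0, 0.0, 0.0], [0.0, 0.0, 0.0, 0.0], [0.0, 0.0, 0.0, 0.0], [0.0, 0.0, 0.0, 0.0], [0.0, 0.0, 0.0, 0.0], [0.0, 0.0, 0.0, 0.0], [0.0, 0.0, 0.0, 0.0], [0.0, 0.0, 0.0, 0.0], [0.0, 0.0, 0.0, 0.0]] [0.466 0.077 0.071] 1.09
```

```bash
python3 -m jog '[[0.69,0.52,0.1,-0.02,0.3],[0,0,0,0,0.5],[0,0,0,0,0.7],[0,0,0,0,1],[0,0,0,0,1],[0,0,0,0,1],[0,0,0,0,1],[0,0,0,0,1],[0,0,0,0,1],[0,0,0,0,1]]' 15; python3 plan.py .466 .077 .071 1.09 1
```

```text
time: 4.15
ee_pos: [0.4672, 0.0778, 0.0736]
eef_rot: [0.237, 0.972, -0.001, 0.001]
ft_force: [0.5, -0.0, 1.0]
width: 0.0154
t 4.15 p [0.4672 0.0778 0.0736] yawY 1.093 j [ 0.44  0.27 -0.77  2.    0.23  0.96  0.65]
[[0.07, -0.13, 0.26, 0.003]] [0.466 0.077 0.071] 1.09
```

```bash
python3 -m jog '[[-0.03,0.8,0,0.07,1],[-0.03,0.8,0,0.07,1],[-0.03,0.8,0,0.07,1],[-0.03,0.8,0,0.07,1],[-0.03,0.8,0,0.07,1],[-0.03,0.8,0,0.07,1],[-0.03,0.8,0,0.07,1],[-0.03,0.8,0,0.07,1],[0,0,0,0,1],[0,0,0,0,1]]' 15; python3 plan.py .466 .077 .071 1.09 1
```

```text
time: 5.15
ee_pos: [0.5081, 0.1209, 0.0735]
eef_rot: [0.506, 0.863, -0.008, -0.001]
ft_force: [-0.9, -1.0, 1.7]
width: 0.0153
t 5.15 p [0.5081 0.1209 0.0735] yawY 0.511 j [ 0.24  0.36 -0.66  1.88  0.27  1.   -0.02]
[[-0.4, -1.5, 0.1, -0.14]] [0.497 0.11  0.073] 0.651
```

```bash
python3 -m jog '[[-0.03,0.8,0,0.03,1],[-0.03,0.7,0,0.03,1],[0,0,0,0,1],[0,0,0,0,1],[0,0,0,0,1],[0,0,0,0,1],[0,0,0,0,1],[0,0,0,0,1],[0,0,0,0,1],[0,0,0,0,1]]' 15; python3 plan.py .466 .077 .071 1.09 1; python3 - <<'E'
from h import *
import pickle
c=cam("wrist");t=cam("top");pickle.dump((c,t),open("w2.pkl","wb"))
p=c["pixels"][:,:,::-1]; a=cv2.resize(p,None,fx=1.2,fy=1.2)[:300]
q=proj(t,[[.435,.05,.037]])[0].astype(int);print(q, proj(c,[[.435,.05,.037]])*1.2)
b=cv2.resize(t["pixels"][q[1]-30:q[1]+10,q[0]-55:q[0]+55][:,:,::-1],(768,280),interpolation=cv2.INTER_CUBIC)
print(b.shape,a.shape);cv2.imwrite("pics/w2.png",np.vstack([a,b]))
E
```

```text
time: 6.15
ee_pos: [0.5192, 0.1272, 0.0735]
eef_rot: [0.529, 0.849, -0.008, -0.002]
ft_force: [2.2, 1.1, -1.7]
width: 0.0158
t 6.15 p [0.5192 0.1272 0.0735] yawY 0.457 j [ 0.22  0.39 -0.64  1.84  0.28  1.02 -0.08]
[[-0.5, -1.6, 0.1, -0.14]] [0.507 0.116 0.073] 0.597
[276 211] [[187.60211228 334.50812703]]
(280, 768, 3) (300, 768, 3)
```

View pics/w2.png

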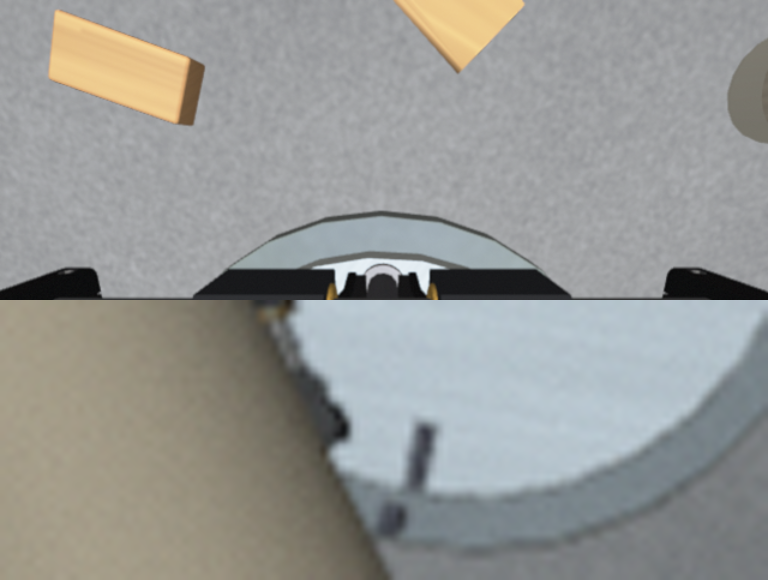

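The lower part shows the pointer from (425,428) to its tip at (417,487), and the mark tab at about (394,517), so it is not yet aligned.

```bash
cat > al.py <<'E'
from h import *
import pickle,sys
c,t=pickle.load(open(sys.argv[1],"rb"));p=t["pixels"].astype(float).sum(2)
def cen(u0,u1,v0,v1,z,th):
    w=np.clip(th-p[v0:v1,u0:u1],0,None);g=np.mgrid[v0:v1,u0:u1]
    u=(w*g[1]).sum()/w.sum();v=(w*g[0]).sum()/w.sum();return u,v,atz(t,u,v,z)
print(p[195:218,270:290].astype(int))
E
python3 al.py w2.pkl
```

```text
[[555 582 584 583 593 589 587 595 592 591 589 589 587 580 581 583 584 574
  576 575]
 [494 571 578 581 575 574 583 583 585 584 592 585 592 588 584 590 591 584
  588 580]
 [372 544 578 576 581 577 576 573 579 577 550 570 585 582 589 587 588 588
  587 591]
 [177 497 577 587 582 590 582 581 583 578 484 427 459 515 564 584 586 587
  582 585]
 [ 98 478 570 577 582 568 585 588 585 584 414 236 262 411 552 584 574 572
  578 583]
 [201 495 575 578 571 573 577 581 579 554 368 232 215 450 561 587 593 588
  593 587]
 [454 541 567 570 573 571 569 577 576 520 349 235 250 496 586 584 580 585
  589 587]
 [580 578 583 577 574 580 575 583 569 470 308 225 263 493 582 577 580 582
  574 574]
 [571 570 579 569 574 575 583 585 574 417 258 236 353 523 580 573 571 579
  571 578]
 [576 583 572 571 561 572 571 573 572 416 240 230 406 548 578 574 573 572
  571 569]
 [452 483 536 571 578 578 576 573 551 372 231 215 440 553 574 578 581 579
  581 578]
 [324 371 442 480 500 532 546 564 528 356 230 248 498 576 577 573 573 564
  576 575]
 [298 368 388 374 379 441 457 494 442 325 257 322 512 583 581 584 582 573
  575 
[... 155 characters left out ...]
 369 378
  371 401]
 [228 229 340 391 383 345 271 274 273 351 384 381 398 386 394 383 381 384
  384 378]
 [243 223 298 368 372 309 238 233 177 324 381 390 384 389 381 391 392 386
  388 389]
 [249 223 224 336 369 282 228 208 181 323 379 384 377 381 383 386 391 394
  391 393]
 [259 250 219 294 317 244 214 203 232 351 389 381 387 384 392 389 396 396
  390 393]
 [270 249 232 228 273 254 230 245 320 375 387 389 385 387 386 395 388 387
  397 395]
 [279 260 233 210 248 317 333 310 331 335 342 336 338 337 347 370 380 396
  393 395]
 [283 268 243 223 237 340 381 369 345 340 350 348 326 341 354 356 357 344
  327 325]
 [292 282 262 242 213 292 376 387 384 385 386 383 385 376 383 366 354 336
  329 324]]
```

```bash
cat >> al.py <<'E'
E
cat > al2.py <<'E'
from al import *
C=np.array([.5685,.0228])
a=lambda w:(np.arctan2(w[1]-C[1],w[0]-C[0])%(2*np.pi)-np.pi)
b=list(map(int,sys.argv[2:6]));m=list(map(int,sys.argv[6:10]))
for v in range(b[2],b[3]):
    u,vv,w=cen(b[0],b[1],v,v+1,.038,560);print(v,round(u,2),w.round(4),a(w).round(4))
u,v,w=cen(*m,.032,350);print("mark",u,v,w,a(w),np.hypot(*(w[:2]-C)))
E
python3 al2.py w2.pkl 278 286 199 206 275 280 210 214 | tail -8; sed -i '/print(p/d' al.py
```

```text
199 281.51 [0.4687 0.0377 0.038 ] -0.1479
200 281.37 [0.466 0.038 0.038] -0.1471
201 281.15 [0.4632 0.0385 0.038 ] -0.1481
202 281.0 [0.4605 0.0389 0.038 ] -0.1477
203 280.7 [0.4578 0.0396 0.038 ] -0.1508
204 280.55 [0.455 0.04  0.038] -0.1501
205 280.4 [0.4523 0.0403 0.038 ] -0.1495
mark 276.8587018954624 211.74956921309592 [0.4342228  0.05008503 0.032     ] -0.20046988674404265 0.13702131169474147
```

```bash
python3 -m jog '[[0,0.4,0,0.02,1],[0,0.35,0,0.02,1],[0,0,0,0,1],[0,0,0,0,1],[0,0,0,0,1],[0,0,0,0,1],[0,0,0,0,1],[0,0,0,0,1],[0,0,0,0,1],[0,0,0,0,1]]' 15; python3 - <<'E'
from h import *
import pickle
pickle.dump((None,cam("top")),open("w3.pkl","wb"))
E
python3 al2.py w3.pkl 276 286 199 205 275 280 210 214
```

```text
time: 7.25
ee_pos: [0.5239, 0.1294, 0.0735]
eef_rot: [0.547, 0.837, -0.011, -0.004]
ft_force: [0.9, 1.5, 0.1]
width: 0.0157
199 279.62 [0.4686 0.0428 0.038 ] -0.1975
200 279.46 [0.4659 0.0432 0.038 ] -0.1959
201 279.26 [0.4632 0.0437 0.038 ] -0.1954
202 279.04 [0.4604 0.0442 0.038 ] -0.1952
203 278.7 [0.4577 0.045  0.038 ] -0.1981
204 278.55 [0.455  0.0454 0.038 ] -0.1964
mark 276.8390739695088 211.74703557312253 [0.43422892 0.05013859 0.032     ] -0.20086185432497317 0.13702598925724932
```

Pointer is within 0.005 rad of the mark. Release, rise, go to the steep wedge.

```bash
python3 -m jog '[[0,0,0,0,0.7],[0,0,0,0,0.5],[0,0,0,0,0.3],[0,0,0,0,0],[0,0,0,0,0],[0,0,-1,0,0],[0,0,-3,0,0],[0,0,-4,0,0],[0,0,-4,0,0],[0,0,-3,0,0]]' 15; python3 plan.py .46 -.262 .22 1.54 20 
```

```text
time: 8.3
ee_pos: [0.5233, 0.1304, 0.2263]
eef_rot: [0.546, 0.838, -0.015, -0.007]
ft_force: [0.1, -0.3, -0.9]
width: 0.084
t 8.3 p [0.5233 0.1304 0.2263] yawY 0.415 j [ 0.25  0.24 -0.67  1.66  0.16  1.33 -0.04]
[[-3.8, -2.4, 0.2, -0.13], [-3.4, -2.9, 0.2, -0.13], [-3.0, -3.3, 0.2, -0.13], [-2.6, -3.7, 0.2, -0.13], [-2.0, -4.0, 0.1, -0.12], [-1.6, -4.2, 0.2, -0.13], [-1.0, -4.4, 0.1, -0.12], [-0.5, -4.5, 0.2, -0.13], [0.15, -3.77, 0.09, -0.105], [0.0, 0.0, 0.0, 0.0], [0.0, 0.0, 0.0, 0.0], [0.0, 0.0, 0.0, 0.0], [0.0, 0.0, 0.0, 0.0], [0.0, 0.0, 0.0, 0.0], [0.0, 0.0, 0.0, 0.0], [0.0, 0.0, 0.0, 0.0], [0.0, 0.0, 0.0, 0.0], [0.0, 0.0, 0.0, 0.0], [0.0, 0.0, 0.0, 0.0], [0.0, 0.0, 0.0, 0.0]] [ 0.46  -0.262  0.22 ] 1.54
```

```bash
python3 -m jog '[[-3.8,-2.4,0.2,-0.13,0],[-3.4,-2.9,0.2,-0.13,0],[-3.0,-3.3,0.2,-0.13,0],[-2.6,-3.7,0.2,-0.13,0],[-2.0,-4.0,0.1,-0.12,0],[-1.6,-4.2,0.2,-0.13,0],[-1.0,-4.4,0.1,-0.12,0],[-0.5,-4.5,0.2,-0.13,0],[0.1,-3.8,0.1,-0.1,0],[0,0,0,0,0]]'; python3 plan.py .46 -.262 .22 1.54 10; python3 - <<'E'
from h import *
import pickle
c=cam("wrist");t=cam("top");pickle.dump((c,t),open("w4.pkl","wb"))
p=c["pixels"][:,:,::-1]
cv2.imwrite("pics/w4.png",cv2.resize(p,None,fx=1.25,fy=1.25))
from fit import wedge
print(proj(c,wedge((.498,-.263,-.028),.021,.073))*1.25)
E
```

```text
time: 9.3
ee_pos: [0.4622, -0.2625, 0.2332]
eef_rot: [0.007, 1.0, -0.009, -0.006]
ft_force: [-0.6, 0.7, 0.2]
width: 0.087
t 9.3 p [ 0.4622 -0.2625  0.2332] yawY 1.556 j [ 0.84  0.17 -0.47  1.7   0.1   1.29  1.91]
[[0.21, 0.07, 1.32, 0.016], [0.0, 0.0, 0.0, 0.0], [0.0, 0.0, 0.0, 0.0], [0.0, 0.0, 0.0, 0.0], [0.0, 0.0, 0.0, 0.0], [0.0, 0.0, 0.0, 0.0], [0.0, 0.0, 0.0, 0.0], [0.0, 0.0, 0.0, 0.0], [0.0, 0.0, 0.0, 0.0], [0.0, 0.0, 0.0, 0.0]] [ 0.46  -0.262  0.22 ] 1.54
axis [0.57449364 0.02113908] 0.0010187097620422692 197
mark [0.43353612 0.04888582 0.037     ] 2.947232852765672 0.14366246784728698
ptr [ 0.45819754 -0.03776534  0.04      ] -2.672755574113197 0.13036301001708564
post [0.46912334 0.07188593 0.08      ] 2.69276919623666 0.11695359586435843
bar dir -> x yaw 0.47860947170631896
right (0.021, 0.073) [ 0.4977947  -0.26317957 -0.02802417] 6.334340378972678 [[15.6, 61.1], [8.4, 55.2], [40.9, 36.0], [33.3, 30.7]]
right (0.016, 0.04) [ 0.49950024 -0.26700856  0.02176888] 5.934220649583951 [[15.2, 62.4], [7.5, 56.7], [39.8, 45.0], [31.8, 39.7]]
left (0.021, 0.073) [ 0.47133354  0.26526392 -0.18207143] 5.488936317249365 [[157.4, 159.5], [146.4, 148.1], [193.1, 128.3], [181.1, 117.8]]
left (0.016, 0.04) [ 0.4724701   0.27156026 -0.26953293] 4.079066769711151 [[157.3, 162.1], [147.6, 150.2], [193.2, 142.5], [182.6, 131.4]]
[[419.91046899 309.66090365]
 [381.2238592  308.90412493]
 [425.4256812  233.09222332]
 [377.6583948  232.30717624]]
```

View pics/w4.png

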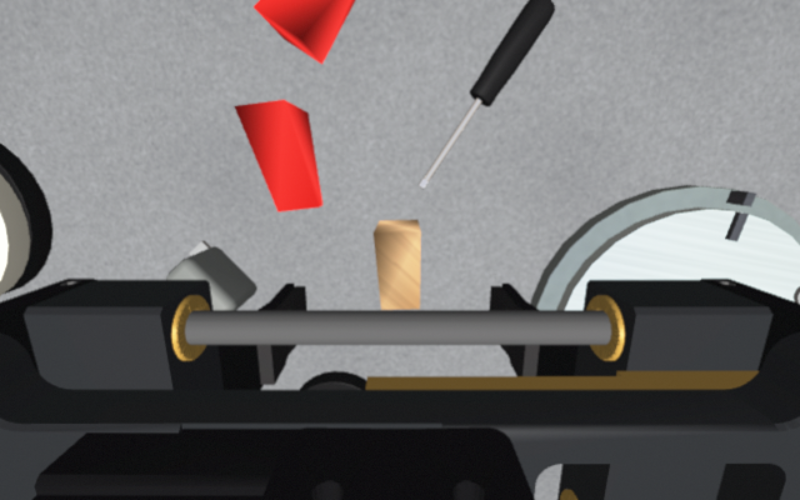

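The wrist view shows the steep wedge at (375–421, 220–310), thick end nearest. I'll refine it with edges numerically.

```bash
sed -i '/^zt=/,$!b' fit.py; python3 - <<'E'
import re
s=open("fit.py").read();i=s.index("def wedge");j=s.index("for name,tp")
open("h.py","a").write("\n"+s[i:j])
E
python3 - <<'E'
from h import *
import pickle
c,t=pickle.load(open("w4.pkl","rb"))
for n,k,u0,u1,vs in(("wrist",c,290,350,range(172,250,4)),("top",t,375,412,range(172,212,3))):
    p=k["pixels"].astype(int)
    for v in vs:
        m=(p[v,u0:u1,0]-p[v,u0:u1,2])
        i=np.where(m>30)[0]
        if len(i):print(n,v,i[0]+u0,i[-1]+u0,p[v,(i[0]+i[-1])//2+u0])
print([p.tolist() for p in c["pixels"][175:192:1,303]]);print([p.tolist() for p in c["pixels"][173:192:1,333]])
E
```

```text
wrist 176 304 333 [185 156 126]
wrist 180 302 335 [222 181 133]
wrist 184 300 336 [202 162 117]
wrist 188 299 336 [178 142 102]
wrist 192 300 336 [189 151 109]
wrist 196 300 336 [204 164 119]
wrist 200 300 336 [210 169 122]
wrist 204 301 336 [218 174 126]
wrist 208 301 336 [223 182 132]
wrist 212 302 336 [223 182 132]
wrist 216 302 336 [228 189 136]
wrist 220 302 336 [231 193 139]
wrist 224 303 336 [227 187 135]
wrist 228 303 335 [225 185 133]
wrist 232 303 336 [226 184 132]
wrist 236 304 335 [213 170 121]
wrist 240 304 335 [218 172 123]
wrist 244 304 335 [210 166 116]
top 181 393 400 [160 134 104]
top 184 393 400 [163 138 108]
top 187 392 400 [162 136 103]
top 190 392 401 [161 133 103]
top 193 392 401 [150 124  96]
top 196 392 402 [149 123  95]
[[166, 167, 169], [191, 175, 162], [218, 183, 148], [220, 179, 135], [204, 163, 119], [181, 144, 104], [162, 129, 93], [152, 120, 87], [143, 114, 81], [137, 108, 76], [131, 103, 73], [125, 98, 69], [123, 96, 67], [124, 97, 68], [125, 97, 69], [127, 100, 70], [128, 101, 71]]
[[165, 168, 170], [164, 166, 169], [144, 140, 136], [122, 104, 84], [125, 99, 72], [143, 113, 81], [163, 129, 93], [184, 146, 105], [206, 164, 117], [221, 177, 129], [230, 190, 139], [237, 202, 148], [236, 200, 146], [231, 192, 141], [232, 194, 143], [232, 194, 142], [233, 196, 143], [236, 200, 146], [238, 204, 149]]
```

```bash
python3 plan.py .478 -.2645 .034 1.58 10 2.7
```

```text
t 9.4 p [ 0.4641 -0.2573  0.2334] yawY 1.557 j [ 0.84  0.17 -0.48  1.7   0.1   1.29  1.9 ]
[[-0.2, 0.0, 2.7, 0.0], [-0.2, -0.1, 2.7, 0.0], [-0.2, 0.0, 2.7, 0.0], [-0.2, -0.1, 2.7, -0.01], [-0.2, -0.1, 2.7, 0.0], [-0.3, 0.0, 2.7, -0.01], [-0.2, -0.1, 2.7, 0.0], [-0.1, 0.03, 1.03, -0.003], [0.0, 0.0, 0.0, 0.0], [0.0, 0.0, 0.0, 0.0]] [ 0.478 -0.264  0.034] 1.58
```

```bash
python3 -m jog '[[-0.5,-0.4,2.5,-0.01,0],[-0.5,-0.3,2.7,-0.01,0],[-0.5,0,2.7,0,0],[-0.3,0,2.7,0,0],[0,0,2.7,0,0],[0,0,2.7,0,0],[0,0,2,0,0],[0,0,1,0,0],[0,0,0,0,0],[0,0,0,0,0]]'; python3 plan.py .478 -.2645 .034 1.58 2 2.7
```

```text
time: 10.4
ee_pos: [0.4907, -0.2502, 0.0444]
eef_rot: [-0.009, 1.0, -0.007, 0.0]
ft_force: [0.6, 0.4, 0.4]
width: 0.0871
t 10.4 p [ 0.4907 -0.2502  0.0444] yawY 1.589 j [ 0.77  0.41 -0.46  1.85  0.24  0.93  1.79]
[[1.3, -1.4, 1.06, 0.009], [0.0, 0.0, 0.0, 0.0]] [ 0.478 -0.265  0.034] 1.58
```

```bash
python3 -m jog '[[1.3,-1.4,0.2,0.01,0],[0,0,0,0,0],[0,0,0.4,0,0],[0,0,0.5,0,0],[0,0,0,0,0],[0,0,0,0,0.3],[0,0,0,0,0.3],[0,0,0,0,0.3],[0,0,0,0,0.3],[0,0,0,0,0.3]]' 15; python3 plan.py .478 -.2645 .034 1.58 2 2.7
```

```text
time: 11.4
ee_pos: [0.4796, -0.2662, 0.0369]
eef_rot: [-0.004, 1.0, -0.009, 0.003]
ft_force: [-0.3, 0.6, 0.8]
width: 0.0628
t 11.4 p [ 0.4796 -0.2662  0.0369] yawY 1.578 j [ 0.79  0.41 -0.44  1.86  0.24  0.9   1.81]
[[0.16, 0.17, 0.29, -0.002], [0.0, 0.0, 0.0, 0.0]] [ 0.478 -0.265  0.034] 1.58
```

```bash
python3 -m jog '[[0.1,0.1,0.2,0,0.3],[0,0,0,0,0.5],[0,0,0,0,1],[0,0,0,0,1],[0,0,0,0,1],[0,0,0,0,1],[0,0,0,0,1],[0,0,0,0,1],[0,0,0,0,1],[0,0,-0.5,0,1]]' 30; python3 plan.py .52 -.2645 .16 1.58 12 2.7
```

```text
time: 12.4
ee_pos: [0.4779, -0.2647, 0.0392]
eef_rot: [-0.004, 1.0, -0.009, 0.002]
ft_force: [-0.7, 0.2, -1.8]
width: 0.0395
t 12.4 p [ 0.4779 -0.2647  0.0392] yawY 1.578 j [ 0.8   0.4  -0.45  1.87  0.23  0.91  1.82]
[[-0.9, 0.0, -2.5, 0.0], [-0.9, -0.1, -2.5, 0.0], [-0.9, 0.0, -2.5, 0.0], [-0.9, -0.1, -2.6, 0.0], [-0.67, -0.01, -1.96, -0.002], [0.0, 0.0, 0.0, 0.0], [0.0, 0.0, 0.0, 0.0], [0.0, 0.0, 0.0, 0.0], [0.0, 0.0, 0.0, 0.0], [0.0, 0.0, 0.0, 0.0], [0.0, 0.0, 0.0, 0.0], [0.0, 0.0, 0.0, 0.0]] [ 0.52  -0.264  0.16 ] 1.58
```

```bash
python3 -m jog '[[0,0,-2,0,1],[0,0,-3,0,1],[0,0.5,-3,0,1],[0,1.5,-1.5,0.02,1],[0,3.0,0,0.03,1],[0,4,0,0.03,1],[0,4,0,0.03,1],[0,4,0,0.03,1],[0,4,0,0.03,1],[0,3,0,0.02,1]]'; python3 plan.py .490 .0385 .12 1.373 10 3.5
```

```text
time: 13.4
ee_pos: [0.4966, -0.0209, 0.1372]
eef_rot: [0.1, 0.995, -0.009, 0.004]
ft_force: [1.8, -0.2, -1.6]
width: 0.0399
t 13.4 p [ 0.4966 -0.0209  0.1372] yawY 1.371 j [ 0.52  0.19 -0.63  1.9   0.15  1.08  1.2 ]
[[1.0, 3.2, 0.9, 0.0], [0.84, 2.52, 0.7, -0.002], [0.0, 0.0, 0.0, 0.0], [0.0, 0.0, 0.0, 0.0], [0.0, 0.0, 0.0, 0.0], [0.0, 0.0, 0.0, 0.0], [0.0, 0.0, 0.0, 0.0], [0.0, 0.0, 0.0, 0.0], [0.0, 0.0, 0.0, 0.0], [0.0, 0.0, 0.0, 0.0]] [0.49  0.038 0.12 ] 1.373
```

```bash
python3 -m jog '[[1.0,2.2,0.5,0,1],[0.8,2.0,0.5,0,1],[0,1,0.5,0,1],[0,0,0,0,1],[0,0,0,0,1],[0,0,0,0,1],[0,0,0,0,1],[0,0,0,0,1],[0,0,0,0,1],[0,0,0,0,1]]'; python3 plan.py .510 .0345 .075 1.373 3 3; python3 - <<'E'
from h import *
c=cam("top");C=np.array([.5685,.0228])
q=proj(c,[[C[0],C[1],.035]])[0].astype(int);print(q)
b=c["pixels"][q[1]-60:q[1]+60,q[0]-80:q[0]+80][:,:,::-1]
s=cam("scene");q=proj(s,[[C[0],C[1],.06]])[0].astype(int)
a=s["pixels"][q[1]-75:q[1]+45,q[0]-80:q[0]+80][:,:,::-1];print(q)
import pickle;pickle.dump((s,c),open("w5.pkl","wb"))
cv2.imwrite("pics/w5.png",cv2.resize(np.hstack([a,b]),(800,300),interpolation=cv2.INTER_CUBIC))
E
```

```text
time: 14.4
ee_pos: [0.4892, 0.038, 0.1232]
eef_rot: [0.098, 0.995, -0.009, 0.005]
ft_force: [-0.6, 0.7, -1.0]
width: 0.0402
t 14.4 p [0.4892 0.038  0.1232] yawY 1.375 j [ 0.43  0.2  -0.67  1.93  0.17  1.05  1.06]
[[-1.2, 0.1, 2.8, 0.0], [-0.85, 0.05, 2.05, 0.002], [0.0, 0.0, 0.0, 0.0]] [0.51  0.035 0.075] 1.373
[287 162]
[316 228]
```

View pics/w5.png

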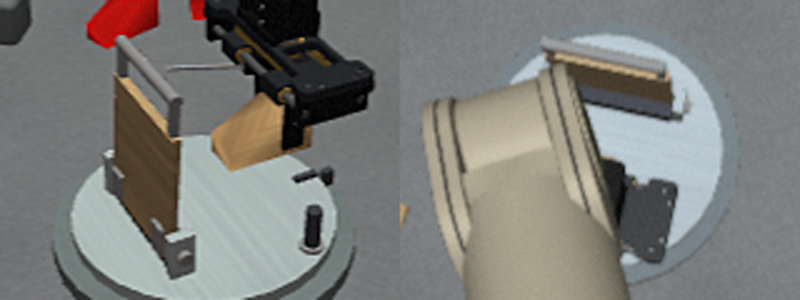

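The wedge is held nose towards the plate, turntable clear. Lower it and then slide it in.

```bash
python3 -m jog '[[-1.2,0.1,1.6,0,1],[-1.0,0,1.6,0,1],[-0.5,0,1.2,0,1],[0,0,0.2,0,1],[0,0,0,0,1],[0,0,0,0,1],[0,0,0,0,1],[0,0,0,0,1],[0,0,0,0,1],[0,0,0,0,1]]'; python3 plan.py .5195 .0326 .071 1.373 3 3
```

```text
time: 15.5
ee_pos: [0.5174, 0.0333, 0.0785]
eef_rot: [0.097, 0.995, -0.01, 0.007]
ft_force: [0.2, -0.6, -1.4]
width: 0.0398
t 15.5 p [0.5174 0.0333 0.0785] yawY 1.376 j [ 0.4   0.33 -0.64  1.9   0.26  0.98  1.01]
[[-0.21, -0.01, 0.76, 0.003], [0.0, 0.0, 0.0, 0.0], [0.0, 0.0, 0.0, 0.0]] [0.52  0.033 0.071] 1.373
```

```bash
python3 -m jog '[[0,0,0.3,0,1],[0,0,0.2,0,1],[0,0,0.2,0,1],[0,0,0,0,1],[0,0,0,0,1],[0,0,0,0,1],[0,0,0,0,1],[0,0,0,0,1],[0,0,0,0,1],[0,0,0,0,1]]'; python3 plan.py .5489 .0267 .071 1.373 3 3
```

```text
time: 16.5
ee_pos: [0.5175, 0.0331, 0.071]
eef_rot: [0.097, 0.995, -0.01, 0.007]
ft_force: [0.3, -0.4, -2.3]
width: 0.0397
t 16.5 p [0.5175 0.0331 0.071 ] yawY 1.376 j [ 0.39  0.34 -0.64  1.91  0.27  0.97  1.01]
[[-3.0, 0.0, 0.1, 0.0], [-0.2, -0.02, -0.05, 0.003], [0.0, 0.0, 0.0, 0.0]] [0.549 0.027 0.071] 1.373
```

```bash
python3 -m jog '[[0,0,0.15,0,1],[0,0,0.1,0,1],[-0.4,0,0,0,1],[-0.5,0,0,0,1],[-0.5,0,0,0,1],[-0.5,0,0,0,1],[-0.4,0,0,0,1],[0,0,0,0,1],[0,0,0,0,1],[0,0,0,0,1]]'; python3 plan.py .5489 .0267 .071 1.373 3 3
```

```text
time: 17.5
ee_pos: [0.5424, 0.0282, 0.0699]
eef_rot: [0.098, 0.995, -0.01, 0.007]
ft_force: [-0.3, 0.4, -0.5]
width: 0.0399
t 17.5 p [0.5424 0.0282 0.0699] yawY 1.375 j [ 0.38  0.39 -0.62  1.85  0.29  0.99  1.01]
[[-0.67, -0.02, -0.1, 0.002], [0.0, 0.0, 0.0, 0.0], [0.0, 0.0, 0.0, 0.0]] [0.549 0.027 0.071] 1.373
```

```bash
python3 -m jog '[[-0.2,0,0,0,1],[-0.2,0,0,0,1],[-0.2,0,0,0,1],[-0.15,0,0,0,1],[-0.15,0,0,0,1],[-0.15,0,0,0,1],[0,0,0,0,1],[0,0,0,0,1],[0,0,0,0,1],[0,0,0,0,1]]'; python3 plan.py .5489 .0267 .071 1.373 3 3
```

```text
time: 18.5
ee_pos: [0.5517, 0.0265, 0.0698]
eef_rot: [0.097, 0.995, -0.01, 0.005]
ft_force: [-1.8, 0.6, 0.3]
width: 0.0397
t 18.5 p [0.5517 0.0265 0.0698] yawY 1.376 j [ 0.38  0.41 -0.61  1.82  0.3   1.    1.01]
[[0.27, -0.04, -0.12, 0.003], [0.0, 0.0, 0.0, 0.0], [0.0, 0.0, 0.0, 0.0]] [0.549 0.027 0.071] 1.373
```

```bash
python3 -m jog '[[-0.2,0,0,0,1],[-0.2,0,0,0,1],[-0.2,0,0,0,1],[-0.3,0,0,0,1],[-0.3,0,0,0,1],[-0.3,0,0,0,1],[-0.3,0,0,0,1],[-0.3,0,0,0,1],[-0.3,0,0,0,1],[-0.3,0,0,0,1]]'; python3 plan.py .5489 .0267 .071 1.373 3 3
```

```text
time: 19.5
ee_pos: [0.5537, 0.0268, 0.0694]
eef_rot: [0.096, 0.995, -0.015, -0.022]
ft_force: [-18.8, 0.1, 14.8]
width: 0.04
t 19.5 p [0.5537 0.0268 0.0694] yawY 1.38 j [ 0.36  0.45 -0.61  1.77  0.3   1.07  1.02]
[[0.48, -0.1, -0.14, 0.007], [0.0, 0.0, 0.0, 0.0], [0.0, 0.0, 0.0, 0.0]] [0.549 0.027 0.071] 1.373
```

```bash
python3 -m jog '[[0.1,0,0,0,0.9],[0,0,0,0,0.5],[0,0,0,0,0.3],[0,0,0,0,0.3],[0,0,0,0,0.3],[0,0,-1,0,0.3],[0,0,-2,0,0.3],[0,0,-2,0,0.3],[0,0,-2,0,0.3],[0,0,-1,0,0.3]]'; python3 plan.py .508 .036 .15 1.373 3 3;python3 - <<'E'
from h import *
c=cam("top");C=np.array([.5685,.0228])
b=c["pixels"][102:222,207:367][:,:,::-1]
s=cam("scene")
a=s["pixels"][153:273,236:396][:,:,::-1]
cv2.imwrite("pics/w6.png",cv2.resize(np.hstack([a,b]),(800,300),interpolation=cv2.INTER_CUBIC))
import pickle;pickle.dump((s,c),open("w6.pkl","wb"))
E
```

```text
time: 20.5
ee_pos: [0.5571, 0.029, 0.1536]
eef_rot: [0.096, 0.995, -0.015, -0.021]
ft_force: [0.3, -1.3, 1.2]
width: 0.0608
t 20.5 p [0.5571 0.029  0.1536] yawY 1.38 j [ 0.38  0.36 -0.64  1.69  0.24  1.22  1.06]
[[3.0, -0.1, 0.3, 0.0], [1.93, -0.13, 0.27, 0.007], [0.0, 0.0, 0.0, 0.0]] [0.508 0.036 0.15 ] 1.373
```

View pics/w6.png

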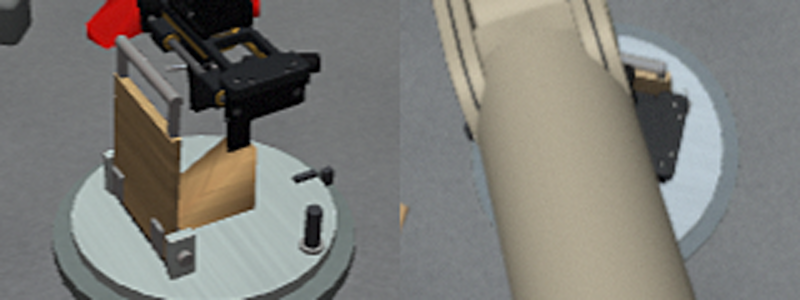

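```bash
python3 -m jog '[[2.0,0,0,0,0.75],[2.0,0,0.2,0,0.75],[1.3,0,0.5,0,0.75],[0,0,0,0,0.75],[0,0,2,0,0.75],[0,0,2.5,0,0.75],[0,0,2.5,0,0.75],[0,0,1,0,0.75],[0,0,0,0,0.75],[0,0,0,0,0.75]]'; python3 plan.py .508 .036 .065 1.373 3 3
```

```text
time: 21.6
ee_pos: [0.5005, 0.0355, 0.0618]
eef_rot: [0.096, 0.995, -0.015, -0.023]
ft_force: [0.5, -0.8, -0.1]
width: 0.0218
t 21.6 p [0.5005 0.0355 0.0618] yawY 1.378 j [ 0.38  0.36 -0.64  1.91  0.26  1.01  1.  ]
[[-0.72, 0.18, -0.36, 0.005], [0.0, 0.0, 0.0, 0.0], [0.0, 0.0, 0.0, 0.0]] [0.508 0.036 0.065] 1.373
```

```bash
python3 -m jog '[[-0.6,0.1,-0.1,0,0.75],[-0.4,0,0,0,0.75],[-0.3,0,0,0,0.75],[-0.2,0,0,0,0.75],[-0.2,0,0,0,0.75],[-0.2,0,0,0,0.75],[-0.2,0,0,0,0.75],[-0.2,0,0,0,0.75],[-0.2,0,0,0,0.75],[-0.2,0,0,0,0.75]]'; python3 plan.py .508 .036 .065 1.373 1 3
```

```text
time: 22.6
ee_pos: [0.5129, 0.0345, 0.0646]
eef_rot: [0.096, 0.994, -0.019, -0.041]
ft_force: [-16.0, 1.1, 9.6]
width: 0.0219
t 22.6 p [0.5129 0.0345 0.0646] yawY 1.38 j [ 0.37  0.4  -0.62  1.84  0.28  1.07  1.  ]
[[0.52, 0.05, -0.01, 0.007]] [0.508 0.036 0.065] 1.373
```

```bash
python3 -m jog '[[0.5,0,0,0,0.75],[1,0,-1,0,0.5],[1,0,-3,0,0.4],[0,0,-4,0,0.3],[0,0,-4,0,0.3],[0,0,-4,0,0.3],[0,0,-2,0,0.3],[0,0,0,0,0.3],[0,0,0,0,0.3],[0,0,0,0,0.3]]'; python3 plan.py .57 .02 .30 -.198 1 3; cat > bar.py <<'E'
from h import *
import pickle
from scipy.optimize import minimize_scalar
s,t=pickle.load(open("w5.pkl","rb"))
C=np.array([.5685,.0228]);psi=-.198;X=np.array([np.cos(psi),np.sin(psi),0]);Y=np.array([-X[1],X[0],0]);H=np.r_[C,.047]+.06*X
def bar(a,rr=.165,n=.005): 
    return H+rr*(-np.cos(a)*X+np.array([0,0,np.sin(a)]))+n*(np.sin(a)*X+np.array([0,0,np.cos(a)]))
if __name__=="__main__":
    for a in np.radians([80,84,88,92]):
        print(np.degrees(a),bar(a).round(4),*(proj(k,[bar(a)+.058*Y,bar(a)-.058*Y]).round(1).tolist() for k in(s,t)))
    print("obs scene (307.2,193),(284,169)  top (265,118.8),(313,129.2)")
E
python3 bar.py
```

```text
time: 23.6
ee_pos: [0.5055, 0.0452, 0.2567]
eef_rot: [0.096, 0.995, -0.018, -0.037]
ft_force: [0.2, -0.7, -0.3]
width: 0.0608
t 23.6 p [0.5055 0.0452 0.2567] yawY 1.38 j [ 0.42  0.18 -0.68  1.66  0.13  1.42  1.1 ]
[[-0.6, -0.1, -0.4, 0.14]] [0.512 0.043 0.26 ] 1.24
80.0 [0.6041 0.0157 0.2104] [[314.0, 191.3], [291.1, 166.9]] [[260.9, 128.6], [310.2, 139.0]]
84.0 [0.6153 0.0134 0.2116] [[309.1, 192.2], [286.5, 167.6]] [[262.0, 123.7], [311.2, 134.1]]
88.0 [0.6266 0.0111 0.2121] [[304.2, 193.4], [281.9, 168.5]] [[263.1, 118.8], [312.3, 129.2]]
92.0 [0.6379 0.0089 0.2117] [[299.2, 194.9], [277.2, 169.8]] [[264.2, 114.1], [313.3, 124.5]]
obs scene (307.2,193),(284,169)  top (265,118.8),(313,129.2)
```

```bash
python3 -m jog '[[0,0,-0.5,0.14,0.3],[0,0,-0.5,0.14,0.3],[0,0,-0.3,0.14,0.3],[0,0,0,0.14,0.3],[0,0,0,0.14,0.4],[0,0,0,0.14,0.5],[0,0,0,0.14,0.5],[0,0,0,0.14,0.5],[0,0,0,0.14,0.5],[0,0,0,0.14,0.5]]'; python3 plan.py .623 .0115 .27 -.198 10 3;
```

```text
time: 24.6
ee_pos: [0.5012, 0.0438, 0.2563]
eef_rot: [0.732, 0.679, -0.046, -0.022]
ft_force: [-0.0, -0.7, 0.3]
width: 0.0437
t 24.6 p [0.5012 0.0438 0.2563] yawY -0.077 j [ 0.31  0.17 -0.55  1.66  0.1   1.44 -0.33]
[[-0.6, 2.9, -0.6, 0.03], [-0.5, 2.9, -0.6, 0.03], [-0.4, 2.9, -0.6, 0.03], [-0.2, 2.9, -0.5, 0.03], [-0.08, 0.69, -0.16, 0.001], [0.0, 0.0, 0.0, 0.0], [0.0, 0.0, 0.0, 0.0], [0.0, 0.0, 0.0, 0.0], [0.0, 0.0, 0.0, 0.0], [0.0, 0.0, 0.0, 0.0]] [0.623 0.011 0.27 ] -0.198
```

```bash
python3 -m jog '[[-0.6,2.5,-0.8,0.03,0.5],[-0.5,2.9,-0.8,0.03,0.5],[-0.4,2.9,-0.6,0.03,0.5],[-0.2,2.7,-0.5,0.03,0.5],[0,0.5,0,0,0.5],[0,0,0,0,0.5],[0,0,0,0,0.5],[0,0,0,0,0.5],[0,0,0,0,0.5],[0,0,0,0,0.5]]'; python3 plan.py .623 .0115 .221 -.198 10 3; python3 - <<'E'
from h import *
s=cam("scene")
a=s["pixels"][100:280,200:400][:,:,::-1]
c=cam("wrist")["pixels"][:,:,::-1][100:280,200:400]
cv2.imwrite("pics/w7.png",cv2.resize(np.hstack([a,c]),(800,360),interpolation=cv2.INTER_CUBIC))
E
```

```text
time: 25.6
ee_pos: [0.6133, 0.0124, 0.2628]
eef_rot: [0.773, 0.631, -0.055, -0.023]
ft_force: [0.3, -0.1, 0.4]
width: 0.0438
t 25.6 p [0.6133 0.0124 0.2628] yawY -0.204 j [ 0.25  0.43 -0.49  1.34  0.2   1.54 -0.44]
[[0.2, 1.0, 2.8, 0.0], [0.14, 0.4, 1.25, -0.006], [0.0, 0.0, 0.0, 0.0], [0.0, 0.0, 0.0, 0.0], [0.0, 0.0, 0.0, 0.0], [0.0, 0.0, 0.0, 0.0], [0.0, 0.0, 0.0, 0.0], [0.0, 0.0, 0.0, 0.0], [0.0, 0.0, 0.0, 0.0], [0.0, 0.0, 0.0, 0.0]] [0.623 0.012 0.221] -0.198
```

View pics/w7.png

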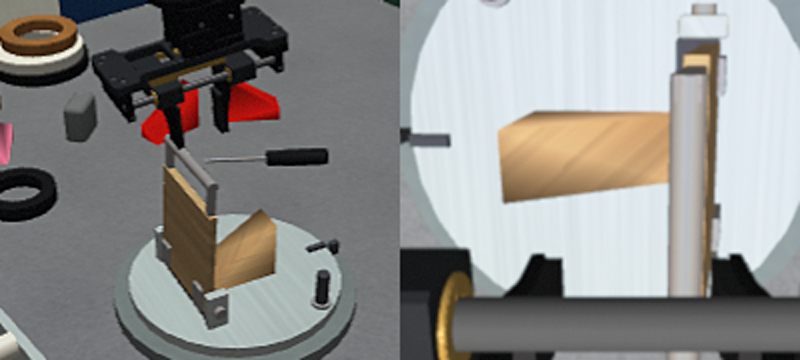

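Wrist view: the wedge lies square behind the plate, the bar at (688, 75–300) lies between the fingers. Shift +1 cm, descend and pinch.

```bash
python3 -m jog '[[0.2,1.0,0,0,0.5],[0,0.1,0.8,0,0.5],[0,0.1,1.0,0,0.5],[0,0.1,1.0,0,0.5],[0,0.1,0.9,0,0.5],[0,0,0.2,0,0.5],[0,0,0,0,0.5],[0,0,0,0,0.7],[0,0,0,0,0.7],[0,0,0,0,0.7]]' 12; python3 plan.py .623 .0115 .221 -.198 1 3
```

```text
time: 26.7
ee_pos: [0.6236, 0.0099, 0.2185]
eef_rot: [0.773, 0.631, -0.055, -0.024]
ft_force: [-0.2, 0.2, -0.9]
width: 0.0292
t 26.7 p [0.6236 0.0099 0.2185] yawY -0.204 j [ 0.24  0.47 -0.48  1.37  0.22  1.47 -0.44]
[[0.14, -0.12, -0.24, -0.006]] [0.623 0.012 0.221] -0.198
```

```bash
python3 -m jog '[[0.1,0,0,0,0.9],[0,0,0,0,1],[0,0,0,0,1],[0,0,0,0,1],[0,0,0,0,1],[0,0,0,0,1],[0,0,0,0,1],[0,0,0,0,1],[0,0,0,0,1],[0,0,0,0,1]]' 15; cat > arc.py <<'E'
from bar import *
import sys
# arc.py step n : rows following arc about hinge from present pose
s0=r.read_state();M=R.from_quat(s0["eef_rot"]).as_matrix();p=np.array(s0["ee_pos"]);g=p+M[:,2]*.003
d=float(sys.argv[1]);n=int(sys.argv[2])
v=g-H;e=np.array([-v@X,v[2]]);rho=np.hypot(*e);a=np.arctan2(e[1],e[0])
print("rho",rho,"a(bar)",np.degrees(a),"lat",v@Y,"tilt",(M[:,2]@X).round(3),(M[:,2]@Y).round(3),"F",(np.array(s0["ft_force"])@X).round(1),s0["ft_force"][2].round(1))
out=[]
for i in range(n):
    st=rho*(X*(np.cos(a)-np.cos(a-d))+np.array([0,0,np.sin(a-d)-np.sin(a)]));a-=d
    out.append((M.T@st*100).round(2).tolist())
print(out,"end a",np.degrees(a))
E
python3 arc.py .05 10
```

```text
time: 27.7
ee_pos: [0.6243, 0.0109, 0.2192]
eef_rot: [0.773, 0.631, -0.054, -0.023]
ft_force: [-0.1, -0.3, 0.3]
width: 0.0113
rho 0.16920910711244405 a(bar) 88.90542498104267 lat -0.0008268427398837871 tilt -0.104 -0.054 F -0.0 0.3
[[0.0, -0.84, 0.12], [0.0, -0.83, 0.17], [0.01, -0.82, 0.21], [0.01, -0.81, 0.25], [0.01, -0.8, 0.29], [0.01, -0.78, 0.33], [0.02, -0.76, 0.37], [0.02, -0.74, 0.4], [0.02, -0.72, 0.44], [0.02, -0.7, 0.48]] end a 60.25753522450149
```

```bash
python3 -m jog '[[0,-0.84,0.12,0,1],[0,-0.83,0.17,0,1],[0,-0.82,0.21,0,1],[0,-0.81,0.25,0,1],[0,-0.8,0.29,0,1],[0,-0.78,0.33,0,1],[0,-0.76,0.37,0,1],[0,-0.74,0.4,0,1],[0,0,0,0,1],[0,0,0,0,1]]'; python3 arc.py .05 10
```

```text
time: 28.7
ee_pos: [0.5552, 0.0249, 0.203]
eef_rot: [0.773, 0.632, -0.052, -0.021]
ft_force: [4.6, 0.6, -2.6]
width: 0.0111
rho 0.16988939007626774 a(bar) 64.26019206979146 lat -0.0007371106215065207 tilt -0.099 -0.053 F 4.4 -2.6
[[0.02, -0.71, 0.46], [0.02, -0.69, 0.5], [0.02, -0.66, 0.53], [0.03, -0.64, 0.56], [0.03, -0.61, 0.59], [0.03, -0.58, 0.62], [0.03, -0.55, 0.65], [0.03, -0.51, 0.68], [0.03, -0.48, 0.7], [0.04, -0.44, 0.72]] end a 35.612302313250275
```

```bash
python3 -m jog '[[0.02,-0.71,0.46,0,1],[0.02,-0.69,0.5,0,1],[0.02,-0.66,0.53,0,1],[0.03,-0.64,0.56,0,1],[0.03,-0.61,0.59,0,1],[0.03,-0.58,0.62,0,1],[0.03,-0.55,0.65,0,1],[0.03,-0.51,0.68,0,1],[0,0,0,0,1],[0,0,0,0,1]]'; python3 arc.py .02 10
```

```text
time: 29.7
ee_pos: [0.5021, 0.0356, 0.1601]
eef_rot: [0.774, 0.631, -0.048, -0.019]
ft_force: [6.8, 0.6, -1.1]
width: 0.0115
rho 0.16876726184787955 a(bar) 40.71503423216781 lat -0.000664519300344911 tilt -0.091 -0.05 F 6.6 -1.1
[[0.01, -0.19, 0.28], [0.01, -0.19, 0.28], [0.01, -0.18, 0.28], [0.01, -0.18, 0.29], [0.01, -0.17, 0.29], [0.01, -0.16, 0.29], [0.01, -0.16, 0.3], [0.01, -0.15, 0.3], [0.01, -0.15, 0.3], [0.01, -0.14, 0.31]] end a 29.255878329551333
```

```bash
python3 -m jog '[[0.01,-0.1,0.28,0,1],[0.01,-0.1,0.28,0,1],[0.01,-0.15,0.28,0,1],[0.01,-0.15,0.29,0,1],[0.01,-0.15,0.29,0,1],[0.01,-0.15,0.29,0,1],[0,0,0,0,1],[0,0,0,0,1],[0,0,0,0,1],[0,0,0,0,1]]'; python3 arc.py .02 6
```

```text
time: 30.7
ee_pos: [0.4923, 0.0377, 0.1446]
eef_rot: [0.774, 0.631, -0.047, -0.018]
ft_force: [2.9, 1.6, 3.8]
width: 0.0114
rho 0.16722574288108288 a(bar) 34.45352686749008 lat -0.0005454017425488844 tilt -0.088 -0.05 F 2.5 3.8
[[0.01, -0.16, 0.29], [0.01, -0.16, 0.3], [0.01, -0.15, 0.3], [0.01, -0.14, 0.3], [0.01, -0.14, 0.3], [0.01, -0.13, 0.31]] end a 27.578033325920195
```

```bash
python3 -m jog '[[0,-0.12,0.25,0,1],[0,-0.12,0.25,0,1],[0,0,0,0,1],[0,0,0,0,1],[0,0,0,0,1],[0,0,0,0,1],[0,0,0,0,1],[0,0,0,0,1],[0,0,0,0,1],[0,0,0,0,1]]'; python3 arc.py .02 1;python3 -m jog '[[0,-0.1,0.2,0,1],[0,0,0,0,1],[0,0,0,0,1],[0,0,0,0,1],[0,0,0,0,1],[0,0,0,0,1],[0,0,0,0,1],[0,0,0,0,1],[0,0,0,0,1],[0,0,0,0,1]]'; python3 arc.py .02 1
```

```text
time: 31.7
ee_pos: [0.4922, 0.0379, 0.1435]
eef_rot: [0.774, 0.631, -0.045, -0.015]
ft_force: [3.0, 0.7, 4.1]
width: 0.0111
rho 0.1667416986952251 a(bar) 34.132184658578005 lat -0.0003727734740412332 tilt -0.081 -0.05 F 2.8 4.1
[[0.01, -0.16, 0.29]] end a 32.98626906831635
time: 32.7
ee_pos: [0.4921, 0.0379, 0.1432]
eef_rot: [0.774, 0.631, -0.044, -0.015]
ft_force: [2.3, 0.8, 4.1]
width: 0.0115
rho 0.16659100454354372 a(bar) 34.01992852785829 lat -0.0003164151607386832 tilt -0.079 -0.05 F 2.1 4.1
[[0.01, -0.16, 0.29]] end a 32.874012937596646
```

```bash
python3 -m jog '[[0,0,0,0,1],[0,0,0,0,1],[0,0,0,0,1],[0,0,0,0,1],[0,0,0,0,1],[0,0,0,0,1],[0,0,0,0,1],[0,-0.1,0.2,0,1],[0,-0.1,0.2,0,1],[0,-0.1,0.2,0,1]]'; python3 arc.py .02 1; python3 - <<'E'
from h import *
s=cam("scene");t=cam("top")
a=s["pixels"][150:290,230:390][:,:,::-1];b=t["pixels"][102:242,207:367][:,:,::-1]
cv2.imwrite("pics/w8.png",cv2.resize(np.hstack([a,b]),(800,350),interpolation=cv2.INTER_CUBIC))
E
```

```text
time: 33.7
ee_pos: [0.492, 0.038, 0.1425]
eef_rot: [0.775, 0.631, -0.042, -0.011]
ft_force: [-1.4, -1.1, 21.6]
width: 0.0112
rho 0.16630124046930247 a(bar) 33.79130514279502 lat -0.00025443408170105 tilt -0.071 -0.05 F -1.1 21.6
[[0.01, -0.16, 0.29]] end a 32.645389552533366
```

View pics/w8.png

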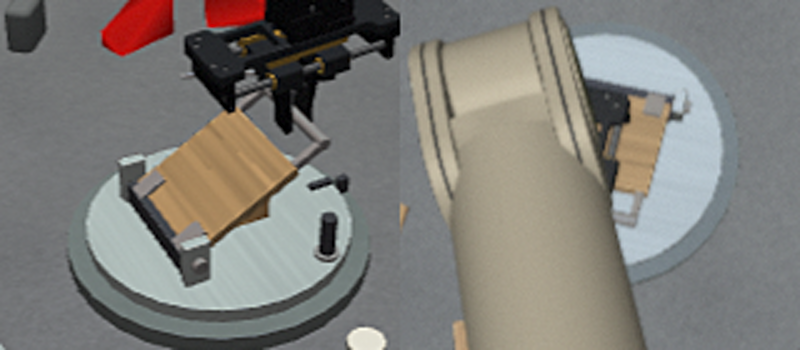

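The plate lies on the wedge and pressed back at 21.6 N at the end of the last row. I relax, open slightly, and lift off.

```bash
python3 -m jog '[[0,0,0,0,1],[0,0,0,0,1],[0,0,-0.05,0,1],[0,0,0,0,0.9],[0,0,0,0,0.72],[0,0,0,0,0.72],[0,0,0,0,0.72],[0,0,0,0,0.72],[0,0,0,0,0.72],[0,0,0,0,0.72]]'; python3 arc.py .02 1; python3 - <<'E'
from h import *
print(R.from_quat(r.read_state()["eef_rot"]).as_matrix()[2])
E
```

```text
time: 34.8
ee_pos: [0.489, 0.0374, 0.1406]
eef_rot: [0.775, 0.631, -0.045, -0.013]
ft_force: [-1.0, -1.1, -0.2]
width: 0.0243
rho 0.1676521824220845 a(bar) 32.73583708737355 lat -0.00146935103922358 tilt -0.077 -0.052 F -0.7 -0.2
[[0.01, -0.16, 0.3]] end a 31.5899214971119
[-0.05249901 -0.07708629 -0.99564128]
```

```bash
python3 -m jog '[[0,0.1,-0.5,0,0.72],[-0.05,-0.05,-1,0,0.72],[-0.1,-0.1,-1.5,0,0.72],[-0.1,-0.2,-2.5,0,0.72],[-0.1,-0.3,-4,0,0.6],[-0.1,-0.3,-4,0,0.5],[0,0,0,0,0.5],[0,0,0,0,0.5],[0,0,0,0,0.5],[0,0,0,0,0.5]]'; python3 plan.py .36 -.27 .30 -.6 10 4.5
```

```text
time: 35.8
ee_pos: [0.4911, 0.04, 0.2856]
eef_rot: [0.774, 0.631, -0.044, -0.013]
ft_force: [0.9, -0.0, -0.6]
width: 0.0433
t 35.8 p [0.4911 0.04   0.2856] yawY -0.206 j [ 0.32  0.12 -0.54  1.65  0.08  1.48 -0.44]
[[-4.4, -0.9, 0.1, 0.05], [-4.5, -0.7, 0.1, 0.05], [-4.5, -0.4, 0.1, 0.05], [-4.5, -0.2, 0.1, 0.05], [-4.5, 0.0, 0.1, 0.06], [-4.5, 0.3, 0.1, 0.05], [-4.5, 0.5, 0.1, 0.06], [-2.04, 0.37, 0.07, 0.024], [0.0, 0.0, 0.0, 0.0], [0.0, 0.0, 0.0, 0.0]] [ 0.36 -0.27  0.3 ] -0.6
```

```bash
python3 -m jog '[[-4.4,-0.9,0.1,0.05,0.5],[-4.5,-0.7,0.1,0.05,0.5],[-4.5,-0.4,0.1,0.05,0.5],[-4.5,-0.2,0.1,0.05,0.5],[-4.5,0,0.1,0.06,0.5],[-4.5,0.3,0.1,0.05,0.5],[-4.5,0.5,0.1,0.06,0.5],[0,0,0,0,0.5],[0,0,0,0,0.5],[0,0,0,0,0.5]]'; python3 - <<'E'
from bar import *
s=cam("scene");t=cam("top");pickle.dump((s,t),open("w9.pkl","wb"))
def ov(k,x0,y0,w,h,f):
    im=cv2.resize(k["pixels"][y0:y0+h,x0:x0+w][:,:,::-1],None,fx=f,fy=f,interpolation=cv2.INTER_CUBIC)
    for deg,col in((30,(0,255,0)),(33,(0,0,255))):
        a=np.radians(deg)
        for P in [bar(a,.13,.01)+q*Y for q in(.062,-.062)]+[bar(a)+q*Y for q in(.058,-.058)]:
            u=(proj(k,[P])[0]-[x0,y0]+.5)*f;cv2.circle(im,tuple(u.round().astype(int)),2,col,-1)
    # wedge home: lower corners of thick end
    for q in(.02,-.02):
        P=np.r_[C,.035]-.045*X+q*Y
        for z in(0,.073):
            u=(proj(k,[P+[0,0,z]])[0]-[x0,y0]+.5)*f;cv2.circle(im,tuple(u.round().astype(int)),2,(255,0,255),-1)
    return im
cv2.imwrite("pics/w9.png",np.hstack([ov(s,250,170,130,130,3),ov(t,222,102,130,130,3)]))
E
python3 al2.py w9.pkl 276 286 199 205 275 280 210 214|tail -4
```

```text
time: 36.8
ee_pos: [0.3578, -0.2592, 0.2906]
eef_rot: [0.88, 0.472, -0.05, -0.011]
ft_force: [0.4, 0.5, -0.9]
width: 0.0434
202 279.01 [0.4604 0.0443 0.038 ] -0.196
203 278.73 [0.4577 0.045  0.038 ] -0.1974
204 278.59 [0.455  0.0453 0.038 ] -0.1954
mark 276.818281938326 211.71530837004406 [0.43431446 0.05019726 0.032     ] -0.2014062512633319 0.1369538979428995
```

View pics/w9.png

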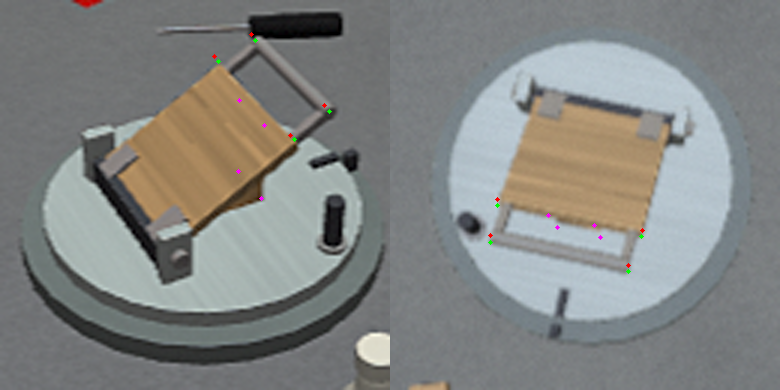

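The turntable is still aligned to about 0.005 rad, and the plate corners match the 30° (green) prediction. The wedge's thick end matches its home position. My 0.5 mm unloading move was made while still gripping, so I'll press once more, about 10 N from above, with closed fingertips on the bar.

```bash
python3 -c "
from bar import *
print(bar(np.radians(30)))"; python3 plan.py .489 .039 .25 -.4 10 4.5
```

```text
[0.48967655 0.03861425 0.13383013]
t 36.9 p [ 0.3583 -0.2585  0.2908] yawY -0.586 j [ 0.68 -0.04 -0.21  1.79  0.06  1.47 -0.12]
[[4.4, -0.7, 0.3, -0.03], [4.5, -0.6, 0.3, -0.02], [4.5, -0.5, 0.3, -0.03], [4.5, -0.4, 0.2, -0.02], [4.5, -0.3, 0.3, -0.03], [4.5, -0.1, 0.2, -0.02], [4.5, -0.1, 0.3, -0.03], [1.14, 0.03, 0.04, -0.006], [0.0, 0.0, 0.0, 0.0], [0.0, 0.0, 0.0, 0.0]] [0.489 0.039 0.25 ] -0.4
```

```bash
python3 -m jog '[[4.4,-0.7,0.3,-0.03,1],[4.5,-0.6,0.3,-0.02,1],[4.5,-0.5,0.3,-0.03,1],[4.5,-0.4,0.2,-0.02,1],[4.5,-0.3,0.3,-0.03,1],[4.5,-0.1,0.2,-0.02,1],[4.0,-0.1,0.3,-0.03,1],[0.5,0,0,0,1],[0,0,0,0,1],[0,0,0,0,1]]'; python3 plan.py .4915 .039 .172 -.4 10 2
```

```text
time: 37.9
ee_pos: [0.4861, 0.0508, 0.2494]
eef_rot: [0.827, 0.56, -0.048, -0.016]
ft_force: [-1.1, -0.3, -0.3]
width: 0.0006
t 37.9 p [0.4861 0.0508 0.2494] yawY -0.382 j [ 0.31  0.14 -0.56  1.7   0.08  1.42 -0.64]
[[-0.1, 0.4, 2.0, 0.0], [-0.1, 0.4, 2.0, 0.01], [-0.1, 0.4, 2.0, 0.0], [-0.12, 0.36, 1.68, 0.008], [0.0, 0.0, 0.0, 0.0], [0.0, 0.0, 0.0, 0.0], [0.0, 0.0, 0.0, 0.0], [0.0, 0.0, 0.0, 0.0], [0.0, 0.0, 0.0, 0.0], [0.0, 0.0, 0.0, 0.0]] [0.492 0.039 0.172] -0.4
```

```bash
python3 -m jog '[[-0.3,0.4,1.8,0,1],[-0.2,0.4,1.8,0,1],[-0.1,0.4,1.8,0,1],[-0.1,0.3,1.3,0,1],[0,0,0,0,1],[0,0,0,0,1],[0,0,0,0,1],[0,0,0,0,1],[0,0,0,0,1],[0,0,0,0,1]]'; python3 plan.py .4915 .039 .165 -.4 1 2
```

```text
time: 38.9
ee_pos: [0.4918, 0.0303, 0.1844]
eef_rot: [0.829, 0.557, -0.046, -0.013]
ft_force: [-0.3, 0.3, -0.1]
width: 0.0005
t 38.9 p [0.4918 0.0303 0.1844] yawY -0.391 j [ 0.33  0.2  -0.54  1.79  0.12  1.28 -0.64]
[[0.9, -0.2, 1.8, 0.01]] [0.492 0.039 0.166] -0.401
```

```bash
python3 -m jog '[[0.9,-0.1,0.4,0,1],[0,0,0.6,0,1],[0,0,0.4,0,1],[0,0,0,0,1],[0,0,0.1,0,1],[0,0,0.1,0,1],[0,0,0.1,0,1],[0,0,0.1,0,1],[0,0,0.1,0,1],[0,0,0.1,0,1]]'; python3 plan.py .4915 .039 .165 -.4 1 2
```

```text
time: 39.9
ee_pos: [0.4926, 0.0394, 0.1624]
eef_rot: [0.829, 0.557, -0.046, -0.013]
ft_force: [-1.5, 0.1, 3.0]
width: 0.0006
t 39.9 p [0.4926 0.0394 0.1624] yawY -0.39 j [ 0.31  0.22 -0.55  1.81  0.13  1.24 -0.67]
[[-0.1, -0.1, -0.25, 0.01]] [0.492 0.039 0.165] -0.4
```

```bash
python3 -m jog '[[0,0,0.1,0,1],[0,0,0.1,0,1],[0,0,0.1,0,1],[0,0,0.1,0,1],[0,0,0.1,0,1],[0,0,0.1,0,1],[0,0,0.1,0,1],[0,0,0.1,0,1],[0,0,0.1,0,1],[0,0,0.1,0,1]]'; python3 plan.py .4915 .039 .165 -.4 1 2
```

```text
time: 40.9
ee_pos: [0.4926, 0.0395, 0.1621]
eef_rot: [0.829, 0.557, -0.045, -0.01]
ft_force: [-3.7, -1.2, 10.2]
width: 0.0007
t 40.9 p [0.4926 0.0395 0.1621] yawY -0.391 j [ 0.31  0.22 -0.55  1.81  0.13  1.24 -0.67]
[[-0.11, -0.1, -0.28, 0.009]] [0.491 0.039 0.165] -0.4
```

```bash
python3 -m jog '[[0,0,-0.5,0,1],[-0.05,-0.1,-1,0,1],[-0.1,-0.2,-3,0,1],[-0.1,-0.3,-4,0,1],[-0.1,-0.3,-4,0,1],[-2,0,0,0,1],[-3,0,0,0,1],[-4,0,0,0,1],[-2,0,0,0,1],[0,0,0,0,1]]'; python3 - <<'E'
from h import *
import pickle
pickle.dump((cam("scene"),cam("top")),open("w10.pkl","wb"))
E
python3 al2.py w10.pkl 276 286 199 205 275 280 210 214|tail -4
python3 - <<'E'
from h import *
import pickle
a=pickle.load(open("w9.pkl","rb"))[0];b=pickle.load(open("w10.pkl","rb"))[0]
d=np.abs(a["pixels"].astype(int)-b["pixels"]).max(2)[185:300,255:380];print("scene diff over rest",d.max(),(d>40).sum())
r.close_job()
E
```

```text
time: 41.9
ee_pos: [0.4511, -0.0594, 0.3055]
eef_rot: [0.828, 0.559, -0.043, -0.009]
ft_force: [0.8, 0.9, -0.4]
width: 0.0004
202 280.06 [0.4605 0.0414 0.038 ] -0.1706
203 280.09 [0.4577 0.0413 0.038 ] -0.1653
204 280.11 [0.455  0.0412 0.038 ] -0.1603
mark nan nan [nan nan nan] nan nan
scene diff over rest 18 0
the job is handed in; nothing more can be doneal.py:6: RuntimeWarning: invalid value encountered in scalar divide
  u=(w*g[1]).sum()/w.sum();v=(w*g[0]).sum()/w.sum();return u,v,atz(t,u,v,z)
```

The tilting rest is set up for the next bevel and the job is handed in; the clock stood at about 42 s of the 72 s allowed.

- **Turntable:** I turned it by the post. The top camera then showed the pointer within about 0.005 rad of the mark, and the same after the wedge and plate were in.
- **Wedge:** The steep wedge stands on the turntable, thin end in. I slid it against the stop and then pushed it at its thick end, where it stopped dead at about 16 N. In the pictures it lies square and about midway along the bar.
- **Plate:** I lowered it by its bar until it bore on the wedge. The plate and bar corners match the 30° position to within a few pixels.

**Checks that failed or disagreed:**
- The first press, with the bar pinched, reached about 22 N against the 10 N asked. I then pressed once more from above with closed fingers, to 10 N. The bar stood where a 30° plate puts it, within about 1 mm, and gave only 0.3 mm.
- The last top-camera check of the pointer failed because the arm was in the way. The scene-camera picture of the rest from just before the second press showed no visible change after it.
- The bar angle worked out from the tool pose while pinching read about 2° high. I put this down to how the bar sat in the pads.
- I did not measure the other objects again at the end. I made no contact with the shallower wedge or anything else on the bench.

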